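# Nest the portion cups on the label scale and print their label

### The arm

A 6-joint arm with a two-finger parallel gripper is mounted at the origin on the work surface. World frame = base frame: x ahead of the robot, y to its left, z up, the work surface at z = 0. Lengths are in mm, angles in degrees, forces in N, time in s.
With the tool pointing down it reaches from about 300 to 850 mm from the base axis. Payload 4.2 kg.
Tool frame: the origin (TCP) lies on the centre line of the jaws, within the pads' length; the fingertips stand 14 mm ahead of it and the grasp point (between the pads) lies 5 mm behind it; z points along the fingers, y is the line along which they close (so a half turn about z gives the same grasp; the last joint's range is limited). The gripper opens to 91 mm and grips with 3 to 60 N. Pads are 32 mm wide; open, the fingers measure 118 mm over their backs; the gripper's body (76 mm by 178 mm) begins 60 mm behind the grasp point.
Start: joints at [75.516, 18.312, 89.639, -0, 72.044, -1.146], TCP at [132.655, 559.504, 227.976] pointing down, gripper open.
Joint ranges: [-177.97, 177.97], [-48.28, 115.42], [12.27, 149.76], [-77.06, 257.06], [2.81, 150.46], [-146.56, 146.56]. Speed limits (degrees/s): [147.25, 147.25, 180, 180, 180, 180].

### API

Orientations are given as [roll, pitch, yaw] about the fixed x, y, z axes, in that order (R = Rz(yaw) Ry(pitch) Rx(roll)).
In Python, from workcell import env gives the robot as it stands.
- The arm moves only by the tool arm_command, never from a script. Its argument "motion" is a list of rows, each an object with "offset": the shift along the tool's x, y, z in m, a list of three; "spin": the turn about the tool's z in rad. In form: [{"offset": [tx, ty, tz], "spin": spin}, ...]. A call has 1 to 5 rows; each row shifts and turns the commanded pose from where the row before left it, along the tool's axes as they then stand; what a row does not reach is not made up. A row lasts 1/8 s, in which the tool goes at most 62.5 mm and 10.7 degrees, less where a joint would pass 70% of its speed; a pose out of reach is approached as far as the arm can. A call with a gripper value outside its range is refused whole. "jaw" is the finger opening in m, from 0 to 0.0912, set as the call begins (left out, the last holds). The fingers move at their own pace and stop on an object; "newtons" is the grip in N (left out, the last holds). Time passes only in rows, so rows that do not move let the fingers close. It gives the time, the measured TCP pose, the force, the opening and the grip force at its end, in the units of the state.
- env.state(): the state, without advancing time (a new reading comes with each control period).
- env.grab_frame(name): name is "scene" or "top" or "wrist"; returns (picture, depth): 384x512x3 uint8, blue, green, red; 384x512 float32, mm along the optical axis (not along the pixel's ray), 0 where there is no reading.
- env.camera_model(name): a dict with "fx", "fy", "cx", "cy" (pixels), "eye" and "rotation" of the camera in the world; the wrist camera has in their place "hand_eye" (4x4, takes a point from camera to tool coordinates, whose origin is the TCP and whose axes are the flange's). Camera axes: x right, y down, z forward; pixel columns grow to the right and rows downward; lengths in mm; the calibration is good to about 2 mm. The wrist camera is an equidistant fisheye: a pixel r from the principal point sees the ray r / f radians off the axis. A picture is of the moment at which its call begins: read the wrist's pose just before it. camera_model takes no time and is no camera call.
- env.job_done(): hands the job in; it is judged then, once.
Trained networks look in the newest picture that a camera, given by its name, has taken for a name from the list of things; names that differ only in an ending like _2 or _b are one class to them, and where a whole thing is asked for, a point or a joint stands for the part that bears it (a point fixed in the world has none). Each returns a list of dicts, best first, with "score" (0 to 1); they miss things now and then, are a little off and sometimes report something else, mostly with a low value. They report only what shows in the picture. A call takes as long as a camera call. They do not tell look-alikes from the thing itself.
- env.boxes_of(camera, target): "bbox" ([left, top, right, bottom] in pixels, round what is visible of it).
- env.pinpoint(camera, target): "location" ([column, row] in pixels: a listed point, or the origin of a listed thing).
The state is a dict: "time_s": time; "qpos": joint angles; "qvel": joint speeds; "effort": joint torques, N m; "ee_pos": TCP position; "ee_rot": TCP orientation; "force": force on the tool from outside, world axes, zero at the start; "torque": the same for the moment, N m; "gripper_width": finger opening in mm; "gripper_force": force on a finger pad.
Only numpy, scipy, OpenCV 4.12 (cv2) and the standard library are available. Lean on these libraries where they do the work, as an engineer would, in place of code of your own. Each camera call takes 0.05 s, during which the arm holds its last target. There are 200 camera calls.

### The job

Complete the cup set standing on the label scale: put the medium yellow cup upright into the large blue cup, then the small orange cup upright into the yellow one, each sitting right down on the floor of the one outside it, with the blue cup staying on the scale's platform. Only once the set is nested, press the green print button fully down and let it come back up. Do not press the red cancel button, and leave the other things on the counter where they are.

Things in the scene. Friction and masses are not known exactly. Their poses are not given: they have to be found in the camera images.
- platform (a point): Centre of the top of the label scale's aluminium platform, 52 mm above the table; the platform is 200 mm (x) by 190 mm (y). The scale is white, heavy and does not move; its grey key console, with its top also 52 mm above the table, is on the +y side, from 122 to 222 mm from this point. x and y run along the scale's edges, z up.
- large_cup_center (a point): large blue plastic portion cup, round, open at the top: 80 mm outside diameter at the rim tapering to 68 mm at the foot, 60 mm tall, wall 2.5 mm, floor 3.5 mm thick. This point is on its axis, half-way up (30 mm above its underside, 30 mm below its rim); z points out of the mouth. It stands loose on the scale's platform from the start.
- medium_cup_center (a point): medium yellow plastic portion cup, round, open at the top: 62 mm outside diameter at the rim tapering to 52.7 mm at the foot, 60 mm tall, wall 2.5 mm, floor 3.5 mm thick. This point is on its axis, half-way up (30 mm above its underside, 30 mm below its rim); z points out of the mouth. It starts upright on the table to the right of the scale (towards -y).
- small_cup_center (a point): small orange plastic portion cup, round, open at the top: 45 mm outside diameter at the rim tapering to 38.3 mm at the foot, 60 mm tall, wall 2.5 mm, floor 3.5 mm thick. This point is on its axis, half-way up (30 mm above its underside, 30 mm below its rim); z points out of the mouth. It starts upright on the table to the right of the scale (towards -y); it and the medium cup may start in either place. When nested, each rim stands 3.5 mm above the rim outside it.
- print_button_top (a point): Green round push button (print), 28 mm in diameter, in a black collar of 44 mm diameter on the scale's key console. This point is the centre of the cap's top face and moves with it: 74 mm above the table when up, 68 mm when fully down; it is pressed straight down.
- print_button (a joint): Travel of the green button in m: 0 up, 0.006 fully down. A spring brings it back; it starts to move at 1.5 N and is fully down at 5 N. It shares the console with the red button, centres 80 mm apart along the scale's x; which of the two is nearer the robot varies.
- cancel_button_top (a point): Red round push button (cancel, not to be pressed), 28 mm in diameter, in a black collar of 44 mm diameter on the scale's key console. This point is the centre of the cap's top face and moves with it: 74 mm above the table when up, 68 mm when fully down; it is pressed straight down.
- cancel_button (a joint): Travel of the red button in m: 0 up, 0.006 fully down; same spring.
- lid: Bystander: white round lid lying flat between the cups and the scale, 58 mm in diameter, 8 mm thick; origin at the centre of its underside.
- shaker: Bystander: amber jar with a steel cap, 44 mm in diameter, 85 mm tall, beside the cups; origin at the centre of its underside.
- mug: Bystander: white mug, 76 mm in diameter, 90 mm tall, with a handle, near the robot; origin at the centre of its underside.
- bottle: Bystander: white bottle with a red cap, 60 mm in diameter, 150 mm tall, on the table to the left of the scale (towards +y); origin at the centre of its underside.
- spoon: Bystander: steel spoon with a wooden handle, 200 mm long, lying on the table beyond the scale; origin near its middle, at its underside.
- tape: Bystander: roll of white tape lying flat, 80 mm in diameter, 24 mm tall, near the robot on its left; origin at the centre of its underside.
Not all that is in view belongs to the job. Of the things that look like the part that bears medium_cup_center, the largest one is meant. What is meant by the part that bears small_cup_center is not turquoise, and is the larger of those in its own colour.

How it is judged (in metres and radians):
On the way, in this order (a step that is already met when the one before it is completed fails the run):
1. the medium cup sits upright on the floor of the large cup, on the platform, and is let go (horizontal distance between medium_cup_center and large_cup_center below 0.012 m and z of medium_cup_center in the frame of large_cup_center between -0.003 and 0.008 m and angle between each of medium_cup_center, large_cup_center's own z axis and vertical below 0.12 rad and x of large_cup_center in the frame of platform between -0.085 and 0.085 m and y of large_cup_center in the frame of platform between -0.08 and 0.08 m and z of large_cup_center in the frame of platform between 0.024 and 0.036 m and contact force between the fingers and medium_cup below 0.1 N), for 0.2 s.
2. the small cup sits upright on the floor of the medium cup, nested in the large one on the platform, and is let go (horizontal distance between medium_cup_center and large_cup_center below 0.012 m and z of medium_cup_center in the frame of large_cup_center between -0.003 and 0.008 m and angle between each of medium_cup_center, small_cup_center, large_cup_center's own z axis and vertical below 0.12 rad and horizontal distance between small_cup_center and medium_cup_center below 0.012 m and z of small_cup_center in the frame of medium_cup_center between -0.003 and 0.008 m and x of large_cup_center in the frame of platform between -0.085 and 0.085 m and y of large_cup_center in the frame of platform between -0.08 and 0.08 m and z of large_cup_center in the frame of platform between 0.024 and 0.036 m and contact force between the fingers and small_cup below 0.1 N), for 0.2 s.
3. the green print button is pressed fully down (5.2 mm of its 6 mm or more) (horizontal distance between medium_cup_center and large_cup_center below 0.012 m and z of medium_cup_center in the frame of large_cup_center between -0.003 and 0.008 m and angle between each of medium_cup_center, small_cup_center, large_cup_center's own z axis and vertical below 0.12 rad and horizontal distance between small_cup_center and medium_cup_center below 0.012 m and z of small_cup_center in the frame of medium_cup_center between -0.003 and 0.008 m and x of large_cup_center in the frame of platform between -0.085 and 0.085 m and y of large_cup_center in the frame of platform between -0.08 and 0.08 m and z of large_cup_center in the frame of platform between 0.024 and 0.036 m and value of joint print_button above 0.0052 m), for 0.05 s.
At the end, for the whole second after the job is handed in: Large cup upright (0.12 rad) on the platform (axis within 85 mm in x, 80 mm in y of its centre); medium upright on its floor, small upright on the medium's floor (axes within 12 mm, undersides less than 8 mm above the next larger one's); all at rest; green button up again (under 1 mm) (horizontal distance between medium_cup_center and large_cup_center below 0.012 m and z of medium_cup_center in the frame of large_cup_center between -0.003 and 0.008 m and angle between each of medium_cup_center, small_cup_center, large_cup_center's own z axis and vertical below 0.12 rad and horizontal distance between small_cup_center and medium_cup_center below 0.012 m and z of small_cup_center in the frame of medium_cup_center between -0.003 and 0.008 m and x of large_cup_center in the frame of platform between -0.085 and 0.085 m and y of large_cup_center in the frame of platform between -0.08 and 0.08 m and z of large_cup_center in the frame of platform between 0.024 and 0.036 m and value of joint print_button below 0.001 m and linear speed of each of large_cup, medium_cup, small_cup below 0.02 m/s); the robot touches nothing.
It fails at once if the red cancel button is pressed more than 2 mm (value of joint cancel_button above 0.002 m).
It fails at once if the green button is pressed more than 3 mm while the cups are not nested (value of joint print_button above 0.003 m and not ((horizontal distance between medium_cup_center and large_cup_center below 0.012 m and z of medium_cup_center in the frame of large_cup_center between -0.003 and 0.008 m and angle between medium_cup_center's own z axis and vertical below 0.12 rad) and (horizontal distance between small_cup_center and medium_cup_center below 0.012 m and z of small_cup_center in the frame of medium_cup_center between -0.003 and 0.008 m and angle between small_cup_center's own z axis and vertical below 0.12 rad))).
It fails at once if a bystander (lid, shaker, mug, bottle, spoon or tape) is moved more than 30 mm (distance of any of lid, shaker, mug, bottle, spoon, tape from where it was at the start of the episode above 0.03 m).
It also fails if it takes over 64 s, if anything falls off the work surface, if the arm or the gripper's body presses on something with over 40 N, if the wrist force passes 120 N, or if a joint passes its speed limit or range.

## Working session

There is one attempt and no reset: what is moved stays moved. The work goes in short steps, Python scripts to look and compute and a tool call to move; the robot and the scene stay as the last step left them, time stands still between calls to the robot, and variables do not carry over. Pictures are saved under pics/ and viewed, at most 10 in all, crops included, and the job is handed in when it is done.

Besides the shell and the picture viewer there is one more tool, called after "Request:" by a JSON object that holds its "fn" and its "kwargs", one argument or row to a line. arm_command: Moves the arm, as the interface text tells. Its arguments: {"type":"object","properties":{"motion":{"type":"array"},"jaw":{"type":"number"},"newtons":{"type":"number"}},"required":["motion"]}

```bash
mkdir -p pics; cat > h.py <<'E'
from workcell import env
import numpy as np, cv2
def world(cam,u,v,d):
    m=env.camera_model(cam); p=np.array([(u-m['cx'])/m['fx']*d,(v-m['cy'])/m['fy']*d,d])
    return np.array(m['rotation'])@p+np.array(m['eye'])
def atz(cam,u,v,z):
    m=env.camera_model(cam); e=np.array(m['eye']); r=np.array(m['rotation'])@np.array([(u-m['cx'])/m['fx'],(v-m['cy'])/m['fy'],1])
    return e+r*(z-e[2])/r[2]
E
python3 - <<'E'
from h import *
s=env.state();print({k:np.round(s[k],2) for k in('time_s','ee_pos','ee_rot','gripper_width')})
for c in('top','scene'):
    im,d=env.grab_frame(c);cv2.imwrite(f'pics/{c}.png',cv2.resize(im,(800,600)) );np.save(c+'.npy',d)
    m=env.camera_model(c);print(c,m)
for t in('large_cup_center','medium_cup_center','small_cup_center','print_button_top','cancel_button_top'):
    print(t,[(np.round(x['location'],1).tolist(),round(x['score'],2)) for x in env.pinpoint('top',t)])
E
```

```text
{'time_s': np.float64(0.0), 'ee_pos': array([132.53, 559.02, 227.12]), 'ee_rot': array([-179.9 ,   -0.  ,  166.66]), 'gripper_width': np.float64(91.02)}
top {'fx': 362.48556002166265, 'fy': 362.48556002166265, 'cx': 253.69984572826445, 'cy': 188.1331044462179, 'eye': array([ 247.76611999,  -16.64401457, 1278.68413187]), 'rotation': array([-168.21590855,    0.21823604,  -88.12835063])}
scene {'fx': 456.3973001047518, 'fy': 456.3973001047518, 'cx': 259.03148702378047, 'cy': 183.0669254746631, 'eye': array([996.20450369, 659.9104861 , 986.17207665]), 'rotation': array([-137.05791396,   -0.34053605,  144.87404136])}
large_cup_center [([219.1, 169.1], 0.76)]
medium_cup_center [([339.1, 205.9], 0.6), ([326.4, 234.8], 0.57), ([309.5, 208.9], 0.56), ([222.0, 167.6], 0.39)]
small_cup_center [([315.4, 156.4], 0.52), ([345.7, 169.4], 0.47), ([337.6, 149.3], 0.42)]
print_button_top [([179.1, 158.4], 0.53)]
cancel_button_top [([177.4, 183.9], 0.59)]
```

View pics/top.png

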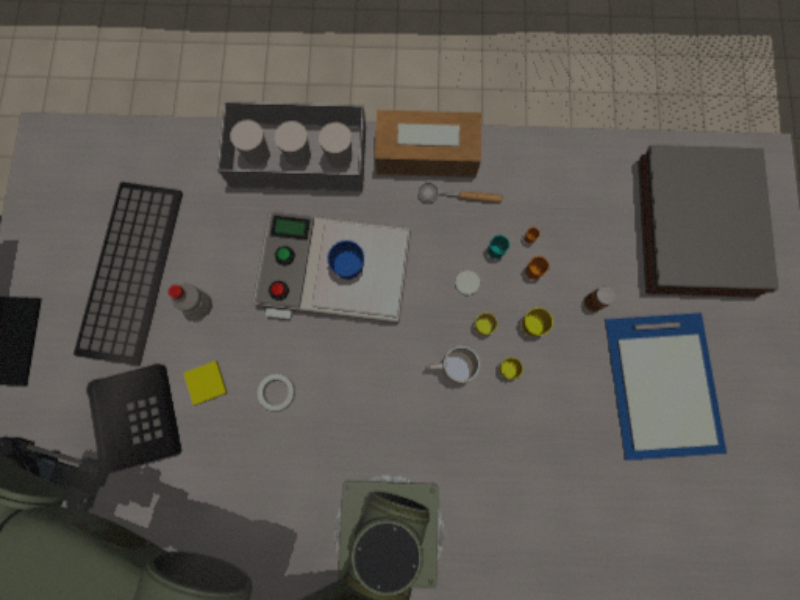

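View pics/scene.png

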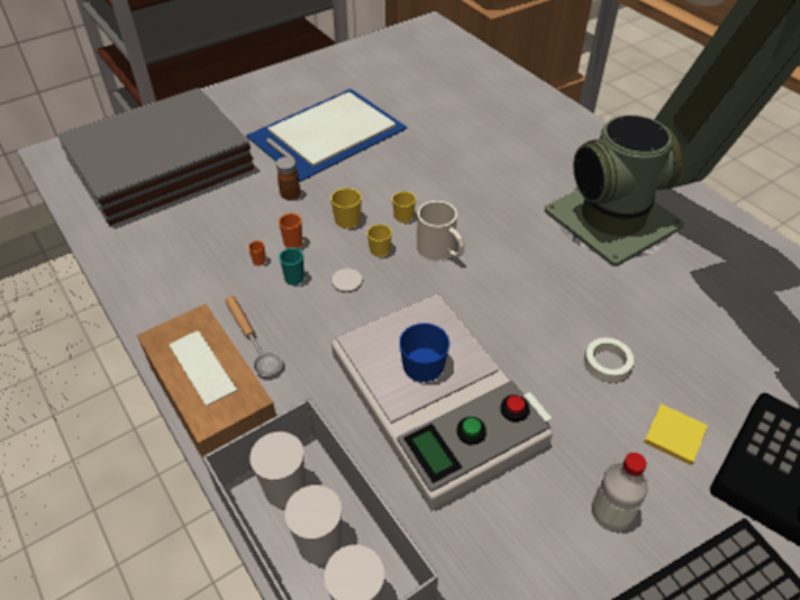

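Top view (800 px picture): yellow candidates are at (538,322) big, (485,325) and (511,369). Orange candidates are at (538,267) larger and (532,236) smaller, with a turquoise cup at (499,246). I choose yellow (538,322) and orange (538,267). Blue cup is at (346,259), green at (284,255), red at (278,290).

```bash
cat >> h.py <<'E'
from scipy.spatial.transform import Rotation as Ro
from scipy.optimize import least_squares
def cam(c):
    m=env.camera_model(c); return m,Ro.from_euler('xyz',m['rotation'],degrees=True).as_matrix(),np.array(m['eye'])
def cloud(c,d):
    m,R,e=cam(c); v,u=np.mgrid[:384,:512]
    return np.stack([(u-m['cx'])/m['fx']*d,(v-m['cy'])/m['fy']*d,d],-1)@R.T+e
def atz(c,u,v,z):
    m,R,e=cam(c); r=R@np.array([(u-m['cx'])/m['fx'],(v-m['cy'])/m['fy'],1]); return e+r*(z-e[2])/r[2]
def fit(P,r):
    f=lambda q:np.hypot(*(P[:,:2]-q).T)-r
    o=least_squares(f,P[:,:2].mean(0),loss='soft_l1',f_scale=1.5); return o.x
E
python3 - <<'E'
from h import *
im=cv2.imread('pics/top.png')
cv2.imwrite('pics/crop.png',cv2.resize(im[200:400,420:640],None,fx=2.7,fy=2.7))
for c,pts in (('top',dict(blue=(346,259,26),yel=(538,322,20),org=(538,267,16),y2=(485,325,14),y3=(511,369,14),o2=(532,236,10),turq=(499,246,13),shaker=(601,298,17),lid=(467,283,14),green=(284,255,8),red=(278,290,8),mug=(462,365,24),display=(291,227,12))),('scene',dict(blue=(425,350,30),yel=(347,207,22),org=(291,230,17),shaker=(288,178,22),green=(472,428,10),red=(515,405,10)))):
    d=np.load(c+'.npy');W=cloud(c,d);v,u=np.mgrid[:384,:512]
    for n,(x,y,r) in pts.items():
        m=(np.hypot(u-x/1.5625,v-y/1.5625)<r/1.5625+2)&(d>0); P=W[m]; zt=np.percentile(P[:,2],95)
        Q=P[P[:,2]>zt-8]; R={'blue':38.75,'yel':29.75,'org':21.25}.get(n)
        print(c,n,'ztop',zt.round(1),'bb mid',((Q.max(0)+Q.min(0))/2).round(1),'size',np.ptp(Q,axis=0).round(0),'fit',fit(Q,R).round(1) if R else '',len(Q))
# platform corners in world
for uv in((316,222),(409,230),(399,321),(302,309)): print('plat',atz('top',uv[0]/1.5625,uv[1]/1.5625,52).round(0))
E
```

```text
top blue ztop 109.2 bb mid [566.4 108.7 109.2] size [79. 77. 16.] fit [565.4 107.9] 92
top yel ztop 58.5 bb mid [ 451.4 -312.7   58.3] size [59. 61. 14.] fit [ 451.  -312.6] 70
top org ztop 58.3 bb mid [ 576.  -315.6   57. ] size [43. 43. 13.] fit [ 576.4 -315.8] 47
top y2 ztop 45.5 bb mid [ 446.3 -200.9   44.1] size [45. 45. 13.] fit  41
top y3 ztop 45.5 bb mid [ 348.9 -256.7   44. ] size [44. 48. 13.] fit  42
top o2 ztop 40.9 bb mid [ 655.9 -308.7   39.6] size [30. 30. 13.] fit  32
top turq ztop 60.4 bb mid [ 621.8 -228.6   59. ] size [42. 42. 12.] fit  43
top shaker ztop 86.8 bb mid [ 507.2 -452.6   84.9] size [37. 40. 12.] fit  115
top lid ztop 11.6 bb mid [ 549.2 -163.5    9.7] size [67. 75. 12.] fit  213
top green ztop 76.0 bb mid [581.1 250.7  73.9] size [25. 28. 12.] fit  50
top red ztop 74.6 bb mid [500.9 254.5  72.4] size [32. 27. 11.] fit  56
top mug ztop 89.4 bb mid [ 350.7 -142.5   89.2] size [72. 75. 15.] fit  98
top display ztop 57.7 bb mid [649.6 240.8  55.2] size [64. 65. 11.] fit  261
scene blue ztop 109.8 bb mid [567.6 112.6 108.8] size [78. 80. 14.] fit [567.8 113.2] 209
scene yel ztop 56.9 bb mid [ 453.4 -305.8   56.7] size [60. 71. 15.] fit [ 453.3 -307.2] 121
scene org ztop 58.1 bb mid [ 588.1 -284.6   57. ] size [61. 98. 13.] fit [ 579.  -309.6] 90
scene shaker ztop 83.8 bb mid [ 511.1 -445.3   81.7] size [37. 42. 11.] fit  93
scene green ztop 74.7 bb mid [585.7 254.3  72.4] size [32. 31. 11.] fit  107
scene red ztop 74.5 bb mid [506.5 262.1  71.9] size [34. 28. 10.] fit  99
plat [665. 185.  52.]
plat [652. -27.  52.]
plat [443. -11.  52.]
plat [463. 203.  52.]
```

View pics/crop.png

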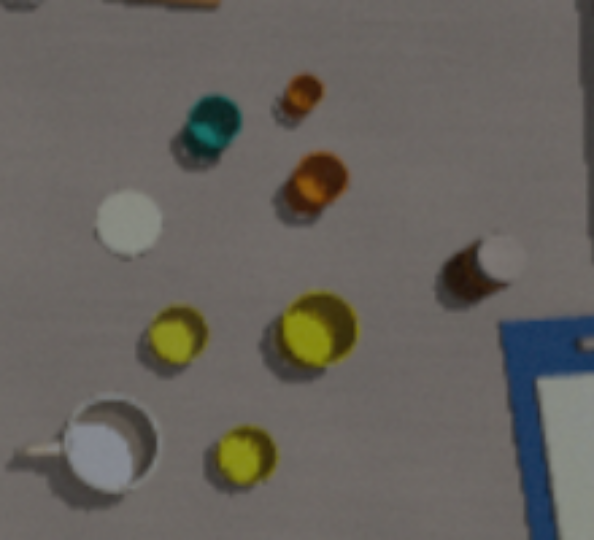

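Crop shows chosen yellow at (320,330), widest of three yellows, and chosen orange at (317,183), larger than the orange at (302,95). I'll turn the tool to yaw 90 first.

Request:
{"fn": "arm_command", "kwargs": {
  "motion": [
    {"offset":[0,0,0],"spin":0.167},
    {"offset":[0,0,0],"spin":0.167},
    {"offset":[0,0,0],"spin":0.167},
    {"offset":[0,0,0],"spin":0.167}
  ],
  "jaw": 0.075,
  "newtons": 8
}}

```text
time_s: 0.85
ee_pos: [132.6, 559.5, 227.9]
ee_rot: [180.0, -0.0, 128.1]
force: [0.9, 0.4, 0.4]
gripper_width: 75.0
gripper_force: 0.0
```

Request:
{"fn": "arm_command", "kwargs": {
  "motion": [
    {"offset":[0,0,0],"spin":0.167},
    {"offset":[0,0,0],"spin":0.167},
    {"offset":[0,0,0],"spin":0.167},
    {"offset":[0,0,0],"spin":0.167}
  ]
}}

```text
time_s: 1.35
ee_pos: [132.6, 559.5, 227.9]
ee_rot: [180.0, -0.0, 89.8]
force: [-0.9, 0.2, 0.5]
gripper_width: 74.9
gripper_force: 0.0
```

Request:
{"fn": "arm_command", "kwargs": {
  "motion": [
    {"offset":[-0.03,0.045,0],"spin":0},
    {"offset":[-0.03,0.045,0],"spin":0},
    {"offset":[-0.03,0.045,0],"spin":0},
    {"offset":[-0.03,0.045,0],"spin":0},
    {"offset":[-0.03,0.045,0],"spin":0}
  ]
}}

```text
time_s: 1.98
ee_pos: [359.3, 408.9, 228.1]
ee_rot: [180.0, -0.0, 90.1]
force: [0.3, 0.1, 0.1]
gripper_width: 74.9
gripper_force: 0.0
```

Request:
{"fn": "arm_command", "kwargs": {
  "motion": [
    {"offset":[-0.045,0.03,0],"spin":0},
    {"offset":[-0.045,0.03,0],"spin":0},
    {"offset":[-0.045,0.03,0],"spin":0},
    {"offset":[-0.055,0,0],"spin":0},
    {"offset":[-0.055,0,0],"spin":0}
  ]
}}

```text
time_s: 2.6
ee_pos: [448.7, 163.4, 227.9]
ee_rot: [180.0, 0.0, 90.1]
force: [0.2, 0.4, -0.5]
gripper_width: 75.5
gripper_force: 0.0
```

Request:
{"fn": "arm_command", "kwargs": {
  "motion": [
    {"offset":[-0.055,0,0],"spin":0},
    {"offset":[-0.055,0,0],"spin":0},
    {"offset":[-0.055,0,0],"spin":0},
    {"offset":[-0.055,0,0],"spin":0},
    {"offset":[-0.055,0,0],"spin":0}
  ]
}}

```text
time_s: 3.22
ee_pos: [448.8, -111.6, 228.2]
ee_rot: [179.9, 0.0, 90.1]
force: [1.1, 0.4, 0.0]
gripper_width: 75.1
gripper_force: 0.0
```

Request:
{"fn": "arm_command", "kwargs": {
  "motion": [
    {"offset":[-0.055,0,0],"spin":0},
    {"offset":[-0.055,0,0],"spin":0},
    {"offset":[-0.055,0.002,0],"spin":0},
    {"offset":[-0.033,0.001,0],"spin":0},
    {"offset":[0,0,0],"spin":0}
  ]
}}

```text
time_s: 3.85
ee_pos: [452.2, -309.9, 227.5]
ee_rot: [-180.0, -0.0, 89.9]
force: [0.3, -0.4, -0.0]
gripper_width: 74.9
gripper_force: 0.0
```

```bash
cat >> h.py <<'E'
def wrist():
    s=env.state(); im,d=env.grab_frame('wrist'); m=env.camera_model('wrist')
    v,u=np.mgrid[:384,:512]; x=u-m['cx'];y=v-m['cy'];r=np.hypot(x,y)+1e-9;th=r/m['fx']
    # ray with z=1 scaled by depth along axis
    t=np.tan(np.clip(th,0,1.5)); P=np.stack([x/r*t*d,y/r*t*d,d],-1)
    T=np.array(m['hand_eye']); P=P@T[:3,:3].T+T[:3,3]
    P=P@Ro.from_euler('xyz',s['ee_rot'],degrees=True).as_matrix().T+np.array(s['ee_pos'])
    P[(d<=0)|(th>1.4)]=np.nan
    return im,P,s
def hue(im,name):
    h=cv2.cvtColor(im,cv2.COLOR_BGR2HSV); lo,hi={'yel':(22,38),'org':(5,18),'blue':(100,130),'green':(50,85),'red':(0,4)}[name]
    return (h[...,0]>=lo)&(h[...,0]<=hi)&(h[...,1]>110)&(h[...,2]>25)
def rim(im,P,name,c0,z0,z1,r,R0):
    m=hue(im,name)&(np.hypot(P[...,0]-c0[0],P[...,1]-c0[1])<R0)&(P[...,2]>z0)&(P[...,2]<z1)
    Q=P[m]; 
    if len(Q)<8: return len(Q),
    f=lambda q:np.hypot(*(Q[:,:2]-q[:2]).T)-q[2]
    o=least_squares(f,[*Q[:,:2].mean(0),r],loss='soft_l1',f_scale=1.5)
    return len(Q),fit(Q,r).round(1),o.x.round(1),np.percentile(Q[:,2],95).round(1)
E
python3 - <<'E'
from h import *
im,P,s=wrist();print(s['ee_pos'].round(1));cv2.imwrite('pics/w1.png',im);print(np.array(env.camera_model('wrist')['hand_eye']).round(2))
print(rim(im,P,'yel',(452,-311),52,75,29.75,45)); print(rim(im,P,'org',(577,-313),52,75,21.25,40))
E
```

```text
[ 452.2 -309.9  227.5]
[[  -0.     -0.97   -0.24   65.76]
 [   1.      0.     -0.     -0.91]
 [   0.     -0.24    0.97 -155.3 ]
 [   0.      0.      0.      1.  ]]
(452, array([ 452.4, -310.6]), array([ 452.5, -310.8,   28.8]), np.float64(59.5))
(233, array([ 577.3, -313.9]), array([ 577.3, -313.9,   20.9]), np.float64(58.7))
```

View pics/w1.png

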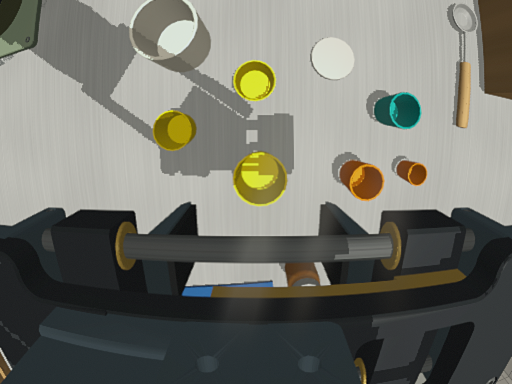

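Wrist view: yellow (260,178), orange (362,180), both clear of the fingers' descent path. Positions agree with the top camera. Descending for a shallow rim grasp.

Request:
{"fn": "arm_command", "kwargs": {
  "motion": [
    {"offset":[-0.001,0,0.05],"spin":0},
    {"offset":[0,0,0.05],"spin":0},
    {"offset":[0,0,0.04],"spin":0},
    {"offset":[0,0,0.0225],"spin":0},
    {"offset":[0,0,0],"spin":0}
  ]
}}

```text
time_s: 4.53
ee_pos: [451.4, -306.7, 64.1]
ee_rot: [-179.8, -0.2, 90.2]
force: [-0.9, 0.4, 0.1]
gripper_width: 74.9
gripper_force: 0.0
```

Request:
{"fn": "arm_command", "kwargs": {
  "motion": [
    {"offset":[0,0,0],"spin":0},
    {"offset":[0,0,0],"spin":0},
    {"offset":[0,0,0],"spin":0},
    {"offset":[0,0,0],"spin":0}
  ],
  "jaw": 0.05,
  "newtons": 10
}}

```text
time_s: 5.03
ee_pos: [453.5, -309.2, 66.8]
ee_rot: [179.8, 0.1, 90.1]
force: [0.9, 2.8, 7.1]
gripper_width: 60.1
gripper_force: 10.0
```

Request:
{"fn": "arm_command", "kwargs": {
  "motion": [
    {"offset":[0,0,-0.005],"spin":0},
    {"offset":[0,0,-0.015],"spin":0},
    {"offset":[0,0,-0.04],"spin":0},
    {"offset":[0,0,-0.05],"spin":0},
    {"offset":[0,0,-0.05],"spin":0}
  ]
}}

```text
time_s: 5.65
ee_pos: [452.0, -308.8, 227.6]
ee_rot: [180.0, 0.0, 90.1]
force: [-0.2, -0.9, -0.8]
gripper_width: 59.7
gripper_force: 10.0
```

```bash
python3 - <<'E'
from h import *
im,P,s=wrist();print(s['ee_pos'].round(1),s['gripper_width']);cv2.imwrite('pics/w2.png',im)
p=s['ee_pos']
print(rim(im,P,'yel',(p[0],p[1]-0),205,240,29.75,45))
m=hue(im,'yel')&(np.hypot(P[...,0]-p[0],P[...,1]-p[1])<50)&(P[...,2]>150);Q=P[m];print(len(Q),Q.min(0).round(1),Q.max(0).round(1))
T=Q[Q[:,2]>200]; 
if len(T)>10: print('plane',np.linalg.lstsq(np.c_[T[:,:2]-p[:2],np.ones(len(T))],T[:,2],rcond=None)[0].round(3))
E
```

```text
[ 452.  -308.8  227.6] 59.70324788953448
(1916, array([ 450.9, -310.1]), array([ 450.9, -310.3,   28.9]), np.float64(220.1))
6748 [ 416.9 -341.4  160.6] [ 496.  -272.   324.5]
plane [1.00000e-01 1.28400e+00 2.42749e+02]
```

View pics/w2.png

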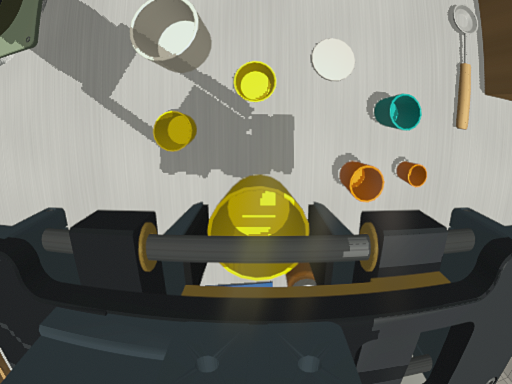

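Cup is held in the jaws at (258,225) and hangs straight. Carry toward the blue cup, stopping short for a look.

Request:
{"fn": "arm_command", "kwargs": {
  "motion": [
    {"offset":[0.05,0.018,0],"spin":0},
    {"offset":[0.055,0.02,0],"spin":0},
    {"offset":[0.055,0.02,0],"spin":0},
    {"offset":[0.055,0.02,0],"spin":0},
    {"offset":[0.055,0.02,0],"spin":0}
  ]
}}

```text
time_s: 6.32
ee_pos: [550.1, -37.0, 226.1]
ee_rot: [179.9, 0.0, 90.1]
force: [0.9, -0.0, -0.5]
gripper_width: 59.9
gripper_force: 10.0
```

Request:
{"fn": "arm_command", "kwargs": {
  "motion": [
    {"offset":[0.04,0.017,0],"spin":0},
    {"offset":[0.02,0,0],"spin":0},
    {"offset":[0,0,0],"spin":0},
    {"offset":[0,0,0],"spin":0}
  ]
}}

```text
time_s: 6.82
ee_pos: [566.2, 20.0, 225.6]
ee_rot: [-180.0, 0.0, 90.1]
force: [0.1, -0.0, -0.8]
gripper_width: 60.4
gripper_force: 10.0
```

```bash
python3 - <<'E'
from h import *
im,P,s=wrist();p=s['ee_pos'];print(p.round(1),s['gripper_width'])
print('blue',rim(im,P,'blue',(566,110),104,125,38.75,55))
print('yel',rim(im,P,'yel',(p[0]-1,p[1]-1.4),205,240,29.75,45))
m=hue(im,'yel')&(np.abs(np.hypot(P[...,0]-p[0]+1,P[...,1]-p[1]+1.4)-29.75)<2.5)&(P[...,2]>150)&(P[...,2]<240)
Q=P[m]; a=np.degrees(np.arctan2(Q[:,1]-p[1]+1.4,Q[:,0]-p[0]+1))
for k in range(-180,180,30):
    q=Q[(a>=k)&(a<k+30),2]
    if len(q)>4: print(k+15,len(q),np.percentile(q,[50,95]).round(1))
E
```

```text
[566.2  20.  225.6] 60.35142859979713
blue (942, array([567.4, 109.9]), array([567.4, 110. ,  37.6]), np.float64(111.4))
yel (1758, array([565. ,  18.6]), array([565. ,  18.4,  28.9]), np.float64(218.5))
-165 50 [208.  217.6]
-135 128 [216.9 218.6]
-105 383 [212.2 218.7]
-75 370 [212.2 218.6]
-45 127 [217.3 219. ]
-15 49 [204.8 216.9]
15 139 [216.9 218.1]
45 108 [216.5 217.5]
75 186 [215.6 217.2]
105 195 [215.6 217.1]
135 109 [216.1 217.1]
165 149 [216.3 217.6]
```

Request:
{"fn": "arm_command", "kwargs": {
  "motion": [
    {"offset":[0.04,0.0024,0],"spin":0},
    {"offset":[0.04,0,0],"spin":0},
    {"offset":[0.0115,0,0.02],"spin":0},
    {"offset":[0,0,0.02],"spin":0},
    {"offset":[0,0,0],"spin":0}
  ]
}}

```text
time_s: 7.5
ee_pos: [567.9, 111.5, 184.1]
ee_rot: [-179.8, 0.1, 90.0]
force: [0.3, -0.5, -1.2]
gripper_width: 59.8
gripper_force: 10.0
```

Request:
{"fn": "arm_command", "kwargs": {
  "motion": [
    {"offset":[0,0,0.03],"spin":0},
    {"offset":[0,0,0.02],"spin":0},
    {"offset":[0,0,0.0086],"spin":0},
    {"offset":[0,0,0],"spin":0},
    {"offset":[0,0,0],"spin":0}
  ]
}}

```text
time_s: 8.12
ee_pos: [569.7, 112.7, 127.9]
ee_rot: [179.9, -0.0, 90.1]
force: [-0.1, 0.3, -0.0]
gripper_width: 60.0
gripper_force: 10.0
```

Request:
{"fn": "arm_command", "kwargs": {
  "motion": [
    {"offset":[0,0,0],"spin":0},
    {"offset":[0,0,0],"spin":0},
    {"offset":[0,0,-0.01],"spin":0},
    {"offset":[0,0,-0.03],"spin":0},
    {"offset":[0,0,-0.04],"spin":0}
  ],
  "jaw": 0.07
}}

```text
time_s: 8.75
ee_pos: [568.5, 112.8, 207.6]
ee_rot: [-179.9, 0.0, 90.1]
force: [-0.4, -0.2, -0.2]
gripper_width: 69.8
gripper_force: 0.0
```

Request:
{"fn": "arm_command", "kwargs": {
  "motion": [
    {"offset":[-0.04,0,-0.02],"spin":0},
    {"offset":[-0.04,0,0],"spin":0},
    {"offset":[-0.01,0,0],"spin":0},
    {"offset":[0,0,0],"spin":0},
    {"offset":[0,0,0],"spin":0}
  ]
}}

```text
time_s: 9.38
ee_pos: [569.1, 23.9, 226.7]
ee_rot: [-180.0, -0.0, 90.2]
force: [-0.5, 0.4, -0.5]
gripper_width: 69.9
gripper_force: 0.0
```

```bash
python3 - <<'E'
from h import *
im,P,s=wrist();p=s['ee_pos'];print(p.round(1),s['gripper_width'])
print('blue',rim(im,P,'blue',(566,110),104,125,38.75,55))
print('yel',rim(im,P,'yel',(567,110),104,135,29.75,45))
cv2.imwrite('pics/w3.png',im)
E
```

```text
[569.1  23.9 226.7] 69.86457831720384
blue (884, array([567.6, 109.9]), array([567.5, 110.1,  37.6]), np.float64(111.5))
yel (879, array([569. , 107.8]), array([569. , 108. ,  28.7]), np.float64(115.0))
```

View pics/w3.png

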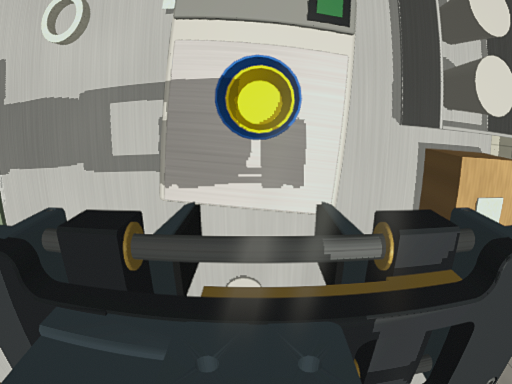

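View shows yellow nested in blue at (259,98), with rims 3.5 mm apart, so it is seated. Next the orange cup.

Request:
{"fn": "arm_command", "kwargs": {
  "motion": [
    {"offset":[-0.053,0.002,0],"spin":0},
    {"offset":[-0.06,0.002,0],"spin":0},
    {"offset":[-0.06,0.002,0],"spin":0},
    {"offset":[-0.06,0.002,0],"spin":0},
    {"offset":[-0.06,0,0],"spin":0}
  ]
}}

```text
time_s: 10.05
ee_pos: [578.2, -270.9, 226.6]
ee_rot: [180.0, -0.0, 90.2]
force: [0.2, 0.3, 0.5]
gripper_width: 69.8
gripper_force: 0.0
```

Request:
{"fn": "arm_command", "kwargs": {
  "motion": [
    {"offset":[-0.045,0,0.03],"spin":0},
    {"offset":[0,0,0.04],"spin":0},
    {"offset":[0,0,0.02],"spin":0},
    {"offset":[0,0,0],"spin":0},
    {"offset":[0,0,0],"spin":0}
  ]
}}

```text
time_s: 10.68
ee_pos: [578.8, -314.8, 137.9]
ee_rot: [179.9, 0.0, 90.2]
force: [-0.3, -0.1, 0.2]
gripper_width: 70.3
gripper_force: 0.0
```

```bash
python3 - <<'E'
from h import *
im,P,s=wrist();p=s['ee_pos'];print(p.round(1),s['gripper_width'])
print('org',rim(im,P,'org',(577,-314),52,75,21.25,40))
E
```

```text
[ 578.8 -314.8  137.9] 70.32012873100307
org (553, array([ 578.4, -313.4]), array([ 578.4, -313.5,   20.6]), np.float64(59.3))
```

Close check agrees. Down 73 mm and grip.

Request:
{"fn": "arm_command", "kwargs": {
  "motion": [
    {"offset":[0.001,0,0.04],"spin":0},
    {"offset":[0,0,0.023],"spin":0},
    {"offset":[0,0,0.01],"spin":0},
    {"offset":[0,0,0],"spin":0},
    {"offset":[0,0,0],"spin":0}
  ]
}}

```text
time_s: 11.35
ee_pos: [578.7, -314.6, 65.4]
ee_rot: [179.9, 0.1, 90.1]
force: [1.1, -0.2, -0.0]
gripper_width: 69.6
gripper_force: 0.0
```

Request:
{"fn": "arm_command", "kwargs": {
  "motion": [
    {"offset":[0,0,0],"spin":0},
    {"offset":[0,0,0],"spin":0},
    {"offset":[0,0,0],"spin":0},
    {"offset":[0,0,0],"spin":0},
    {"offset":[0,0,0],"spin":0}
  ],
  "jaw": 0.035,
  "newtons": 10
}}

```text
time_s: 11.98
ee_pos: [578.0, -314.2, 64.1]
ee_rot: [180.0, 0.0, 90.1]
force: [0.7, 0.1, 1.9]
gripper_width: 43.0
gripper_force: 10.0
```

Request:
{"fn": "arm_command", "kwargs": {
  "motion": [
    {"offset":[0,0,-0.005],"spin":0},
    {"offset":[0,0,-0.015],"spin":0},
    {"offset":[0,0,-0.04],"spin":0},
    {"offset":[0,0,-0.05],"spin":0},
    {"offset":[0,0,-0.05],"spin":0}
  ]
}}

```text
time_s: 12.6
ee_pos: [577.6, -314.1, 226.3]
ee_rot: [180.0, 0.0, 90.1]
force: [0.3, -0.7, -0.0]
gripper_width: 43.3
gripper_force: 10.0
```

Held. Carry back to y≈20, x≈569.

Request:
{"fn": "arm_command", "kwargs": {
  "motion": [
    {"offset":[0.05,0,0],"spin":0},
    {"offset":[0.06,-0.002,0],"spin":0},
    {"offset":[0.06,-0.002,0],"spin":0},
    {"offset":[0.06,-0.002,0],"spin":0},
    {"offset":[0.06,-0.002,0],"spin":0}
  ]
}}

```text
time_s: 13.22
ee_pos: [569.0, -22.3, 225.1]
ee_rot: [179.9, 0.0, 90.1]
force: [0.6, -0.3, 0.3]
gripper_width: 42.9
gripper_force: 10.0
```

Request:
{"fn": "arm_command", "kwargs": {
  "motion": [
    {"offset":[0.03,0,0],"spin":0},
    {"offset":[0.014,0,0],"spin":0},
    {"offset":[0,0,0],"spin":0},
    {"offset":[0,0,0],"spin":0}
  ]
}}

```text
time_s: 13.72
ee_pos: [569.2, 18.6, 224.0]
ee_rot: [180.0, 0.0, 90.0]
force: [-1.3, 0.2, -0.5]
gripper_width: 43.3
gripper_force: 10.0
```

```bash
python3 - <<'E'
from h import *
im,P,s=wrist();p=s['ee_pos'];print(p.round(1),s['gripper_width'])
print('yel',rim(im,P,'yel',(568,109),108,135,29.75,45))
print('org',rim(im,P,'org',p[:2],205,240,21.25,35))
m=hue(im,'org')&(np.abs(np.hypot(P[...,0]-p[0],P[...,1]-p[1])-21.25)<3)&(P[...,2]>150)&(P[...,2]<240)
Q=P[m]; a=np.degrees(np.arctan2(Q[:,1]-p[1],Q[:,0]-p[0]))
for k in range(-180,180,45):
    q=Q[(a>=k)&(a<k+45),2]
    if len(q)>4: print(k+22,len(q),np.percentile(q,[50,95]).round(1))
E
```

```text
[569.2  18.6 224. ] 43.29375526050859
yel (752, array([569.1, 107.7]), array([569.1, 107.9,  29. ]), np.float64(115.0))
org (959, array([568.2,  18.8]), array([568.2,  19.2,  20.8]), np.float64(220.0))
-158 139 [197.3 216.2]
-113 89 [218.3 219.6]
-68 70 [218.7 220.1]
-23 28 [202.3 219.6]
22 163 [219.  221.1]
67 424 [206.7 219.5]
112 395 [207.9 219. ]
157 197 [217.5 220.7]
```

Request:
{"fn": "arm_command", "kwargs": {
  "motion": [
    {"offset":[0.04,0.0008,0],"spin":0},
    {"offset":[0.04,0,0],"spin":0},
    {"offset":[0.009,0,0.02],"spin":0},
    {"offset":[0,0,0.02],"spin":0},
    {"offset":[0,0,0],"spin":0}
  ]
}}

```text
time_s: 14.4
ee_pos: [568.9, 107.8, 182.3]
ee_rot: [-179.8, 0.0, 90.0]
force: [-0.2, -1.4, -0.3]
gripper_width: 43.5
gripper_force: 10.0
```

Request:
{"fn": "arm_command", "kwargs": {
  "motion": [
    {"offset":[0,0,0.03],"spin":0},
    {"offset":[0,0,0.016],"spin":0},
    {"offset":[0,0,0.007],"spin":0},
    {"offset":[0,0,0],"spin":0},
    {"offset":[0,0,0],"spin":0}
  ]
}}

```text
time_s: 15.02
ee_pos: [570.3, 108.9, 131.8]
ee_rot: [179.9, -0.0, 90.1]
force: [0.3, -0.4, -0.4]
gripper_width: 43.6
gripper_force: 10.0
```

Request:
{"fn": "arm_command", "kwargs": {
  "motion": [
    {"offset":[0,0,0],"spin":0},
    {"offset":[0,0,0],"spin":0},
    {"offset":[0,0,-0.01],"spin":0},
    {"offset":[0,0,-0.03],"spin":0},
    {"offset":[0,0,-0.04],"spin":0}
  ],
  "jaw": 0.055
}}

```text
time_s: 15.65
ee_pos: [569.3, 108.8, 211.6]
ee_rot: [-179.9, 0.0, 90.1]
force: [0.5, 0.9, -0.2]
gripper_width: 55.1
gripper_force: 0.0
```

Request:
{"fn": "arm_command", "kwargs": {
  "motion": [
    {"offset":[-0.03,0,-0.02],"spin":0},
    {"offset":[-0.04,0,0],"spin":0},
    {"offset":[-0.01,0,0],"spin":0},
    {"offset":[0,0,0],"spin":0},
    {"offset":[0,0,0],"spin":0}
  ],
  "jaw": 0
}}

```text
time_s: 16.27
ee_pos: [569.9, 29.8, 230.7]
ee_rot: [-180.0, -0.0, 90.2]
force: [-0.1, 0.1, 0.4]
gripper_width: 7.8
gripper_force: 0.0
```

```bash
python3 - <<'E'
from h import *
im,P,s=wrist();p=s['ee_pos'];print(p.round(1),s['gripper_width'])
print('blue',rim(im,P,'blue',(566,110),104,125,38.75,55))
print('yel',rim(im,P,'yel',(567,110),108,135,29.75,45))
print('org',rim(im,P,'org',(567,110),110,145,21.25,45))
for c in('green','red'):
    m=hue(im,c)&(P[...,2]>68)&(P[...,2]<82)&(P[...,1]>200)&(P[...,1]<300);Q=P[m]
    if len(Q)>5: print(c,len(Q),((Q.max(0)+Q.min(0))/2).round(1),Q.mean(0).round(1),np.ptp(Q,axis=0).round(1))
cv2.imwrite('pics/w4.png',im)
E
```

```text
[569.9  29.8 230.7] 7.803801059498881
blue (833, array([567.6, 110. ]), array([567.5, 110.2,  37.7]), np.float64(111.4))
yel (707, array([569., 108.]), array([569. , 108.1,  29. ]), np.float64(115.1))
org (227, array([570.9, 108.1]), array([571. , 108.5,  19.8]), np.float64(118.3))
```

View pics/w4.png

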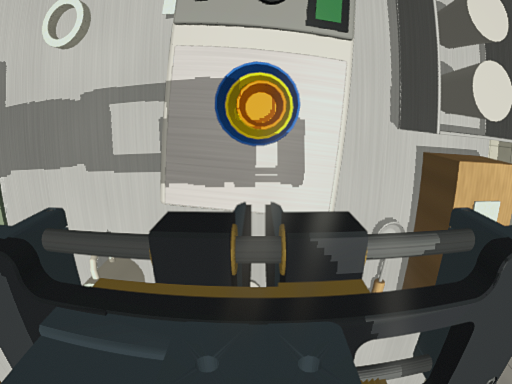

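Orange is nested at (260,103), and the rims are stepped 3.5 mm apart. Now go over toward the green button.

Request:
{"fn": "arm_command", "kwargs": {
  "motion": [
    {"offset":[0.05,0,0],"spin":0},
    {"offset":[0.06,0.004,0],"spin":0},
    {"offset":[0.04,0.008,0],"spin":0},
    {"offset":[0,0,0],"spin":0},
    {"offset":[0,0,0],"spin":0}
  ]
}}

```text
time_s: 16.95
ee_pos: [581.2, 179.0, 230.5]
ee_rot: [-180.0, 0.0, 90.2]
force: [0.4, -0.7, 0.1]
gripper_width: 0.6
gripper_force: 0.0
```

```bash
python3 - <<'E'
from h import *
im,P,s=wrist();p=s['ee_pos'];print(p.round(1),s['gripper_width'])
for c in('green','red'):
    m=hue(im,c)&(P[...,2]>68)&(P[...,2]<82)&(P[...,1]>200)&(P[...,1]<300)&(np.abs(P[...,0]-(583 if c=='green' else 503))<30);Q=P[m]
    if len(Q)>5: print(c,len(Q),((Q.max(0)+Q.min(0))/2).round(1),Q.mean(0).round(1),np.ptp(Q,axis=0).round(1))
cv2.imwrite('pics/w5.png',im)
E
```

```text
[581.2 179.  230.5] 0.5640645334889849
green 518 [583.2 252.9  71.8] [583.1 252.7  72.3] [26.3 25.5  5.7]
red 497 [503.6 259.8  71.4] [504.2 259.9  72.3] [27.  26.2  6.7]
```

View pics/w5.png

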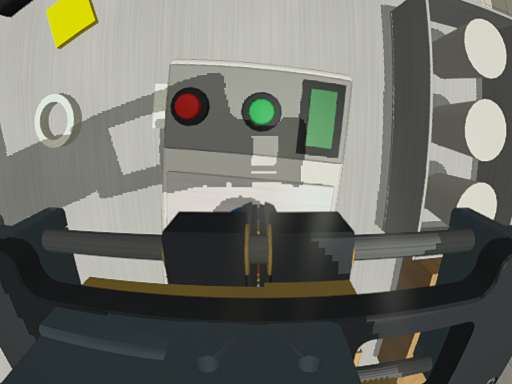

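Green at (262,111) and red at (188,106), so green is at (583,253). Move above it, then press in steps.

Request:
{"fn": "arm_command", "kwargs": {
  "motion": [
    {"offset":[0.04,0.002,0],"spin":0},
    {"offset":[0.034,0,0.02],"spin":0},
    {"offset":[0,0,0.05],"spin":0},
    {"offset":[0,0,0.03],"spin":0},
    {"offset":[0,0,0],"spin":0}
  ]
}}

```text
time_s: 17.62
ee_pos: [582.0, 251.1, 128.5]
ee_rot: [-179.7, 0.1, 90.0]
force: [0.2, 0.0, 0.9]
gripper_width: 0.3
gripper_force: 0.0
```

Request:
{"fn": "arm_command", "kwargs": {
  "motion": [
    {"offset":[0,0,0.025],"spin":0},
    {"offset":[0,0,0.014],"spin":0},
    {"offset":[0,0,0],"spin":0},
    {"offset":[0,0,0],"spin":0}
  ]
}}

```text
time_s: 18.12
ee_pos: [584.2, 253.0, 93.1]
ee_rot: [179.9, -0.1, 90.1]
force: [0.3, -0.1, 0.4]
gripper_width: 0.3
gripper_force: 0.0
```

Request:
{"fn": "arm_command", "kwargs": {
  "motion": [
    {"offset":[0,0,0.006],"spin":0},
    {"offset":[0,0,0.004],"spin":0},
    {"offset":[0,0,0.001],"spin":0},
    {"offset":[0,0,0],"spin":0}
  ]
}}

```text
time_s: 18.62
ee_pos: [584.5, 253.3, 82.3]
ee_rot: [179.8, -0.1, 90.1]
force: [-1.1, -0.2, 6.5]
gripper_width: 0.4
gripper_force: 3.3
```

Request:
{"fn": "arm_command", "kwargs": {
  "motion": [
    {"offset":[0,0,0.001],"spin":0},
    {"offset":[0,0,0.001],"spin":0},
    {"offset":[0,0,0],"spin":0},
    {"offset":[0,0,0],"spin":0}
  ]
}}

```text
time_s: 19.12
ee_pos: [584.5, 253.3, 82.1]
ee_rot: [179.8, -0.1, 90.1]
force: [-2.8, -2.4, 15.1]
gripper_width: 0.7
gripper_force: 7.7
```

Request:
{"fn": "arm_command", "kwargs": {
  "motion": [
    {"offset":[0,0,-0.01],"spin":0},
    {"offset":[0,0,-0.03],"spin":0},
    {"offset":[0,0,-0.05],"spin":0},
    {"offset":[0,0,-0.05],"spin":0},
    {"offset":[0,0,0],"spin":0}
  ]
}}

```text
time_s: 19.75
ee_pos: [585.2, 253.7, 223.4]
ee_rot: [179.6, -0.2, 90.1]
force: [-0.6, -0.5, 0.6]
gripper_width: 0.7
gripper_force: 0.0
```

Request:
{"fn": "arm_command", "kwargs": {
  "motion": [
    {"offset":[-0.04,0,0],"spin":0},
    {"offset":[-0.035,0,0],"spin":0},
    {"offset":[0,0,0],"spin":0},
    {"offset":[0,0,0],"spin":0}
  ]
}}

```text
time_s: 20.25
ee_pos: [583.2, 178.2, 217.9]
ee_rot: [-179.9, -0.0, 90.1]
force: [0.4, 0.2, -0.2]
gripper_width: 0.6
gripper_force: 0.0
```

```bash
python3 - <<'E'
from h import *
im,P,s=wrist();p=s['ee_pos'];print(p.round(1),s['force'])
m=hue(im,'green')&(np.hypot(P[...,0]-583,P[...,1]-253)<10);print('green z',np.median(P[m][:,2]).round(1))
im,d=env.grab_frame('scene');W=cloud('scene',d)
for n,r in(('blue',38.75),('yel',29.75),('org',21.25)): print(n,rim(im,W,n,(567,113),100,140,r,50))
E
```

```text
[583.2 178.2 217.9] [ 0.37630269  0.22744032 -0.17625742]
green z 72.6
blue (106, array([567. , 112.6]), array([567.7, 113.1,  38. ]), np.float64(113.2))
yel (115, array([569.3, 110. ]), array([569.5, 110.5,  29.2]), np.float64(116.1))
org (113, array([571.8, 111.5]), array([571.6, 111.9,  20.6]), np.float64(120.1))
```

```bash
python3 -c "
from workcell import env
print(env.job_done())"
```

```text
the job is handed in; nothing more can be done
None
```

The cups are nested on the scale platform, the green print button was pressed to its stop and came back up, and the job was handed in at about 20 s; the hand-in returned no verdict.

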